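Fit a measuring board into the card cage

TASK

Take the green circuit board by its orange grip out of the wooden stand and, keeping hold of it, slide it down the card guides of the cage until it rests on the brass contacts: one of the two bays has a locked dust shutter that stops the board well short, so feel your way and use the bay that lets it through. Then let go and swing that bay's two red levers inward until they lie flat and have pressed the board fully home. Leave the blue board and everything else on the bench where it is.

Things in the scene. Friction and masses are not known exactly. Their poses are not given: they have to be found in the camera images.
- board: the green circuit board: an upright panel 6 mm thick (its x), 150 mm wide (y), 100 mm high (z), 0.2 to 0.4 kg; origin at the middle of its lower edge, z up. Its top edge beside the grip is bare: the levers press there. It fits either way round. It starts in a slot of the stand, lower edge 12 mm above the bench
- board_grip (a point): middle of the orange grip on the middle of the green board's top edge, 116 mm above the lower edge; the grip is 12 mm thick (board x), 40 mm wide (y), from 100 to 132 mm above the lower edge; pinch it across its thickness
- stand: wooden stand fixed to the bench, 150 x 130 mm, 52 mm high; origin at the centre of its underside. Two slots along its y, at x = +37.5 and -37.5 mm, hold the lowest 40 mm of the green and the blue board, either way about: pull straight up to take one out
- cage: open-topped card cage fixed to the bench, base 150 x 250 mm; origin at the centre of its underside, z up. Two equal bays, near at x = -35 mm and far at x = +35 mm; in each a board stands in the cage's y-z plane, between two black upright card guides and two grey shroud walls (15 mm apart inside, 21 mm over all, tops at z = 85 mm)
- near_bay (a point): near bay, x = -35 mm in the cage: where the origin of a fully home board lies, 24 mm above the cage's underside; axes as the cage's. The board first rests 6 mm above this, on two brass contacts (y = +-58 mm) that take about 12 N each to push down those 6 mm and stay where pushed
- near_mouth (a point): centre of the near bay's mouth, level with the tops of its guides, 112 mm above the cage's underside (88 mm above the near_bay point). The guide grooves (y = +-66 to 84 mm) are 9 mm wide for the 6 mm panel and 156 mm between groove bottoms for its 150 mm; their top 12 mm flare to about 20 mm
- near_shutter (a point): middle of the top of the near bay's black dust shutter, inside the shroud, 31 mm above the near_bay point. The two shutters look the same: one is sprung and sinks under 1 to 2 N as the board comes down, the other is locked and stops the board's lower edge dead at this height. Which one changes, and can only be felt
- near_left_pivot (a point): pivot of the near bay's left red lever, at x = -35, y = +94, z = 132.5 mm in the cage. The lever is a bar 12 mm thick, 18 mm wide in x (26 mm at the end), 60 mm long from the pivot; when flat, a nose 27 mm along it presses the board's top edge. It stays where left (0.07 N m); the last 0.2 rad, pushing the board home, takes about 10 N at 50 mm from the pivot
- near_left_lever (a joint): angle of the near bay's left (+y end) red lever, in the bay's y-z plane: 0 straight up, negative leaning outward away from the bay (-0.5 at most), positive swung inward over the bay, 1.57 flat over the board's top edge (end of travel). Starts leaning outward
- near_right_pivot (a point): pivot of the near bay's right red lever, at x = -35, y = -94, z = 132.5 mm in the cage. The lever is a bar 12 mm thick, 18 mm wide in x (26 mm at the end), 60 mm long from the pivot; when flat, a nose 27 mm along it presses the board's top edge. It stays where left (0.07 N m); the last 0.2 rad, pushing the board home, takes about 10 N at 50 mm from the pivot
- near_right_lever (a joint): angle of the near bay's right (-y end) red lever, in the bay's y-z plane: 0 straight up, negative leaning outward away from the bay (-0.5 at most), positive swung inward over the bay, 1.57 flat over the board's top edge (end of travel). Starts leaning outward
- far_bay (a point): far bay, x = 35 mm in the cage: where the origin of a fully home board lies, 24 mm above the cage's underside; axes as the cage's. The board first rests 6 mm above this, on two brass contacts (y = +-58 mm) that take about 12 N each to push down those 6 mm and stay where pushed
- far_mouth (a point): centre of the far bay's mouth, level with the tops of its guides, 112 mm above the cage's underside (88 mm above the far_bay point). The guide grooves (y = +-66 to 84 mm) are 9 mm wide for the 6 mm panel and 156 mm between groove bottoms for its 150 mm; their top 12 mm flare to about 20 mm
- far_shutter (a point): middle of the top of the far bay's black dust shutter, inside the shroud, 31 mm above the far_bay point. The two shutters look the same: one is sprung and sinks under 1 to 2 N as the board comes down, the other is locked and stops the board's lower edge dead at this height. Which one changes, and can only be felt
- far_left_pivot (a point): pivot of the far bay's left red lever, at x = 35, y = +94, z = 132.5 mm in the cage. The lever is a bar 12 mm thick, 18 mm wide in x (26 mm at the end), 60 mm long from the pivot; when flat, a nose 27 mm along it presses the board's top edge. It stays where left (0.07 N m); the last 0.2 rad, pushing the board home, takes about 10 N at 50 mm from the pivot
- far_left_lever (a joint): angle of the far bay's left (+y end) red lever, in the bay's y-z plane: 0 straight up, negative leaning outward away from the bay (-0.5 at most), positive swung inward over the bay, 1.57 flat over the board's top edge (end of travel). Starts leaning outward
- far_right_pivot (a point): pivot of the far bay's right red lever, at x = 35, y = -94, z = 132.5 mm in the cage. The lever is a bar 12 mm thick, 18 mm wide in x (26 mm at the end), 60 mm long from the pivot; when flat, a nose 27 mm along it presses the board's top edge. It stays where left (0.07 N m); the last 0.2 rad, pushing the board home, takes about 10 N at 50 mm from the pivot
- far_right_lever (a joint): angle of the far bay's right (-y end) red lever, in the bay's y-z plane: 0 straight up, negative leaning outward away from the bay (-0.5 at most), positive swung inward over the bay, 1.57 flat over the board's top edge (end of travel). Starts leaning outward
- spare: the blue board with the grey grip, same size as the green one, standing in the stand's other slot; a bystander (origin: middle of its lower edge)
- mug: white mug, 80 mm across, 90 mm high, handle on its side; bystander (origin: centre of underside)
- jar: amber glass jar with a red cap, 60 mm across, 110 mm high; bystander (origin: centre of underside)
- meter: grey hand-held meter lying flat, 150 x 78 x 34 mm (x, y, z); bystander (origin: centre of underside)
- mouse: black computer mouse, 100 x 60 x 26 mm; bystander (origin: centre of underside)
- driver: screwdriver with a yellow handle lying flat; bystander (origin: on its underside)

How it is judged:
On the way:
1. the board, held by the robot, has been lowered down the guides of a bay onto its contacts, that bay's levers still open (((x of board in the frame of near_bay between -0.004 and 0.004 m and y of board in the frame of near_bay between -0.006 and 0.006 m and z of board in the frame of near_bay between 0.003 and 0.0085 m and angle between board's own z axis and vertical below 0.08 rad and angle between the y axis of board and the y axis of cage, either way round below 0.1 rad and contact force between the fingers and board above 1 N and value of joint each of near_left_lever, near_right_lever below 0.9 rad) or (x of board in the frame of far_bay between -0.004 and 0.004 m and y of board in the frame of far_bay between -0.006 and 0.006 m and z of board in the frame of far_bay between 0.003 and 0.0085 m and angle between board's own z axis and vertical below 0.08 rad and angle between the y axis of board and the y axis of cage, either way round below 0.1 rad and contact force between the fingers and board above 1 N and value of joint each of far_left_lever, far_right_lever below 0.9 rad))), for 0.1 s.
At the end, for the whole second after the job is handed in: The green board stands upright and at rest in the guides of one bay, its lower edge within 2.5 mm of home height (origin within 4 mm across and 6 mm along the bay of its bay site), and both levers of that bay are swung in to within 0.15 rad of flat (((x of board in the frame of near_bay between -0.004 and 0.004 m and y of board in the frame of near_bay between -0.006 and 0.006 m and z of board in the frame of near_bay between -0.003 and 0.0025 m and angle between board's own z axis and vertical below 0.08 rad and angle between the y axis of board and the y axis of cage, either way round below 0.1 rad and value of joint each of near_left_lever, near_right_lever above 1.42 rad and linear speed of board below 0.01 m/s) or (x of board in the frame of far_bay between -0.004 and 0.004 m and y of board in the frame of far_bay between -0.006 and 0.006 m and z of board in the frame of far_bay between -0.003 and 0.0025 m and angle between board's own z axis and vertical below 0.08 rad and angle between the y axis of board and the y axis of cage, either way round below 0.1 rad and value of joint each of far_left_lever, far_right_lever above 1.42 rad and linear speed of board below 0.01 m/s))); the robot touches nothing.
It fails at once if the blue board is moved more than 30 mm or tipped over (distance of spare from where it was at the start of the episode above 0.03 m or angle between spare's own z axis and vertical above 0.5 rad).
It fails at once if another thing on the bench (mug, jar, meter, mouse, screwdriver) is moved more than 30 mm or knocked over (distance of any of mug, jar, meter, mouse, driver from where it was at the start of the episode above 0.03 m or angle between any of mug, jar's own z axis and vertical above 0.5 rad).
It also fails if it takes over 67 s, if anything falls off the work surface, if the arm or the gripper's body presses on something with over 40 N, if the wrist force passes 120 N, or if a joint passes its speed limit or range.

ROBOT

A 7-joint arm with a two-finger parallel gripper is mounted at the origin on the work surface. World frame = base frame: x ahead of the robot, y to its left, z up, the work surface at z = 0. Lengths are in m, angles in rad, forces in N, time in s.
With the tool pointing down it reaches from about 0.425 to 1.025 m from the base axis. Payload 9.4 kg.
Tool frame: the origin (TCP) lies on the mounting face of the last link; the fingertips stand 186 mm ahead of it and the grasp point (between the pads) lies 167 mm ahead of it (r.hold_point_z is the distance from the TCP to the grasp point, in m); y points along the fingers, z is the direction in which the jaws open and shut, and the axes are right-handed (so a half turn about y gives the same grasp; the last joint's range is limited). The gripper opens to 93 mm and grips with 3 to 60 N. Pads are 15 mm wide; open, the fingers measure 128 mm over their backs; the gripper's body (75 mm by 188 mm) begins 65 mm behind the grasp point.
Start: joints at [-1.367, 0.599, -0.003, 1.599, 0.002, 0.943, -0.08], TCP at [0.201, 0.697, 0.405] pointing down, gripper open.
Joint ranges: [-2.57, 2.57], [-0.35, 1.97], [-1.29, 1.29], [0.11, 2.56], [-1.05, 4.19], [0.11, 1.86], [-2.63, 2.63]. Speed limits (rad/s): [2.22, 2.22, 3.01, 3.01, 3.14, 3.14, 3.14].

INTERFACE

Orientations are given as a 3x3 rotation matrix whose columns are the frame's x, y, z axes.
In Python, from bench import r, fingers, vision, monitor gives the robot as it stands. Calls block until the motion is done:
- r.move_ptp(position, orientation): joint-space move of the TCP to a pose.
- r.move_l(position, rotation=None, vel=0.15, threshold=None): straight line of the TCP; rotation=None keeps the orientation; vel is the mean speed in m/s. With threshold (N) it stops when the force on the tool has changed by that much, and returns True; else False.
- r.goto_joints(angles): joint-space move.
- fingers.command_gripper(opening, newtons=None): finger opening in m; newtons is the grip in N (None keeps the last); returns when the fingers have stopped.
- r.hold(seconds).
- r.inverse_kinematics(position, orientation): joint angles nearest the present ones, or None.
- vision.camera(name): name is "scene" or "top"; returns a dict with "frame" (384x512x3 uint8, red, green, blue), "z_map" (384x512 float32, m along the optical axis (not along the pixel's ray), 0 where there is no reading), "fov_y" (degrees; the focal length in pixels is half the picture's height over the tangent of half this angle, whatever the lens; pixels are square), "cx", "cy" (the principal point, pixels), "T" (4x4, takes a point from camera to world coordinates). Camera axes: x right, y down, z forward; pixel columns grow to the right and rows downward; lengths in m; the calibration is good to about 2 mm. A picture is of the moment at which its call begins.
A pose or a line that the arm cannot do raises r.MotionError and nothing moves.
- r.close_job(): hands the job in, once; it reports no verdict.
Readings, each from a call of its own:
- monitor.current_time(): time.
- monitor.current_joint_pos(): joint angles.
- monitor.current_qvel(): joint speeds.
- monitor.current_effort(): joint torques, N m.
- monitor.current_eef_pos(): TCP position.
- monitor.current_eef_rot(): TCP orientation.
- monitor.current_ft_force(): force on the tool from outside, world axes, zero at the start.
- monitor.current_moment(): the same for the moment, N m.
- monitor.current_opening(): finger opening in m.
Only numpy, scipy, OpenCV 4.12 (cv2) and the standard library are available. Lean on these libraries where they do the work, as an engineer would, in place of code of your own. Each camera call takes 0.05 s, during which the arm holds its last target.

## Working session

There is one attempt and no reset: what is moved stays moved. The work goes in short steps, each a Python script; the robot and the scene stay as the last script left them, time stands still between calls to the robot, and variables do not carry over. Pictures are saved under pics/ and viewed, and the job is handed in when it is done.

```bash
ls; mkdir -p pics; python3 - <<'E'
from bench import r, fingers, vision, monitor
import cv2,numpy as np,pickle
d={}
for n in ("scene","top"):
    c=vision.camera(n); d[n]=c
    cv2.imwrite(f"pics/{n}0.png",c["frame"][:,:,::-1])
    print(n,c["fov_y"],c["cx"],c["cy"]);print(np.round(c["T"],4))
pickle.dump(d,open("c0.pkl","wb"))
print(monitor.current_time(),np.round(monitor.current_eef_rot(),3),monitor.current_ft_force(),r.hold_point_z)
E
```

```text
pics
scene 51.926036678360184 255.29287135191524 197.59218903431034
[[-0.3397  0.7986 -0.4969  0.9948]
 [ 0.9404  0.2815 -0.1905  0.214 ]
 [-0.0122 -0.532  -0.8467  0.9192]
 [ 0.      0.      0.      1.    ]]
top 46.561907545031566 253.98619234281173 199.26035742548655
[[ 0.0072 -0.9851  0.1719  0.3595]
 [-1.     -0.0068  0.0031  0.0019]
 [-0.0018 -0.1719 -0.9851  1.1213]
 [ 0.      0.      0.      1.    ]]
0.1 [[ 0.961 -0.     0.277]
 [-0.277 -0.001  0.961]
 [ 0.    -1.    -0.001]] [ 0.81960179  0.76456641 -0.66874135] 0.1673
```

View pics/scene0.png

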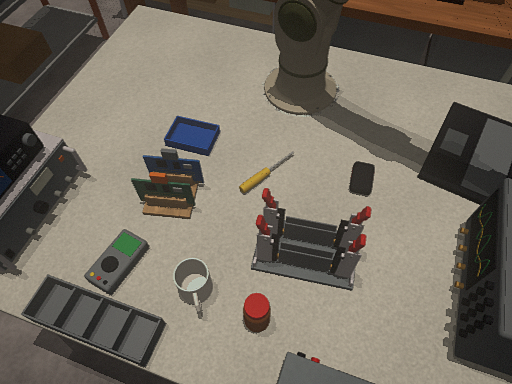

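View pics/top0.png

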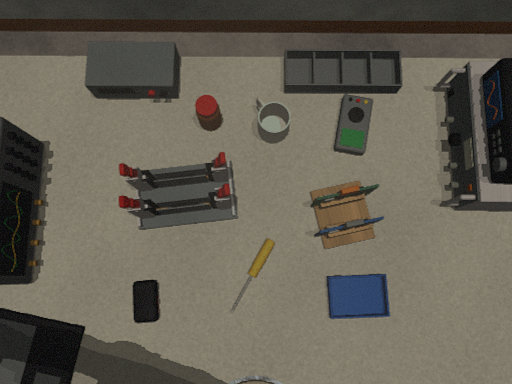

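The scene view shows the stand with the green board at about (165,190), its orange grip at (158,178), and the cage at (310,240). In the top view the stand is at (345,210) and the cage at (180,190), with its red levers on both ends. Next I'll measure both from depth and colour.

```bash
cat > h.py <<'E'
import numpy as np,cv2,pickle
def cloud(c):
    z=c["z_map"];H,W=z.shape;f=H/2/np.tan(np.radians(c["fov_y"])/2)
    u,v=np.meshgrid(np.arange(W),np.arange(H))
    P=np.stack([(u-c["cx"])*z/f,(v-c["cy"])*z/f,z],-1)
    P=P@c["T"][:3,:3].T+c["T"][:3,3]; P[z==0]=np.nan
    return P
def ray(c,u,v,zp):
    H=c["frame"].shape[0];f=H/2/np.tan(np.radians(c["fov_y"])/2)
    d=c["T"][:3,:3]@np.array([(u-c["cx"])/f,(v-c["cy"])/f,1.]);o=c["T"][:3,3]
    return o+d*(zp-o[2])/d[2]
def hsv(c): return cv2.cvtColor(c["frame"],cv2.COLOR_RGB2HSV)
E
python3 - <<'E'
from h import *
d=pickle.load(open("c0.pkl","rb"))
for n,(a,b,e,f) in {"top":(105,140,245,235),"scene":(240,180,380,295)}.items():
    cv2.imwrite(f"pics/{n}_cage.png",cv2.resize(d[n]["frame"][b:f,a:e,::-1],None,fx=5,fy=5,interpolation=cv2.INTER_CUBIC))
for n,(a,b,e,f) in {"top":(300,170,395,255),"scene":(120,140,220,225)}.items():
    cv2.imwrite(f"pics/{n}_stand.png",cv2.resize(d[n]["frame"][b:f,a:e,::-1],None,fx=6,fy=6,interpolation=cv2.INTER_CUBIC))
for n,c in d.items():
    P=cloud(c);h=hsv(c)
    H,S,V=h[...,0].astype(int),h[...,1],h[...,2]
    masks={"red":((H<5)|(H>174))&(S>150)&(V>60),"orange":(H>=6)&(H<=13)&(S>190)&(V>80),"green":(H>45)&(H<95)&(S>60),"blue":(H>98)&(H<125)&(S>110)}
    for k,m in masks.items():
        nn,lab,st,ce=cv2.connectedComponentsWithStats(m.astype(np.uint8))
        for i in range(1,nn):
            if st[i,4]>=12:
                q=P[lab==i]; print(n,k,st[i],np.round(ce[i],1),"mean",np.round(np.nanmean(q,0),3),"zmax",np.round(np.nanpercentile(q[:,2],[5,95]),3))
E
```

```text
scene red [262 188  14  20  91] [267.9 196.3] mean [0.545 0.072 0.175] zmax [0.14 0.19]
scene red [352 206  19  17 119] [362.4 214. ] mean [0.519 0.28  0.173] zmax [0.137 0.19 ]
scene red [256 215  14  20 103] [261.9 223.2] mean [0.615 0.082 0.176] zmax [0.143 0.19 ]
scene red [359 234   7  13  62] [362.3 239.2] mean [0.588 0.29  0.189] zmax [0.187 0.191]
scene red [349 238  10  13  46] [353.8 244. ] mean [0.589 0.279 0.16 ] zmax [0.135 0.177]
scene red [ 96 276   5   4  14] [ 98.2 277.6] mean [ 0.809 -0.259  0.034] zmax [0.032 0.037]
scene red [244 293  25  25 496] [256.1 305.3] mean [0.766 0.123 0.109] zmax [0.106 0.111]
scene red [311 357   8   6  28] [314.7 359.3] mean [0.816 0.268 0.056] zmax [0.053 0.06 ]
scene orange [150 172  16   5  51] [157.4 174.2] mean [ 0.555 -0.208  0.143] zmax [0.14  0.145]
scene green [131 179  20   3  30] [141.2 179.8] mean [ 0.566 -0.255  0.111] zmax [0.108 0.112]
scene green [168 182  22   4  40] [178.  183.1] mean [ 0.544 -0.164  0.111] zmax [0.109 0.113]
scene green [480 212  13  16  46] [486.5 217.5] mean [0.415 0.546 0.14 ] zmax [0.113 0.163]
s
[... 1946 characters left out ...]
[  8.9 221.9] mean [0.476 0.546 0.142] zmax [0.118 0.163]
top green [ 14 232   8  12  36] [ 17.4 237.6] mean [0.445 0.546 0.1  ] zmax [0.085 0.114]
top green [  0 242  14  20  71] [  6.2 251.1] mean [0.412 0.546 0.142] zmax [0.115 0.163]
top green [ 15 261   4   7  13] [ 16.3 263.8] mean [0.385 0.547 0.093] zmax [0.086 0.098]
top blue [483  70  20  59 564] [493.2  99.5] mean [ 0.747 -0.518  0.194] zmax [0.162 0.219]
top blue [365 217  18   6  38] [373.5 219.5] mean [ 0.491 -0.267  0.112] zmax [0.109 0.114]
top blue [321 226  21   7  39] [331.4 228.9] mean [ 0.469 -0.171  0.111] zmax [0.108 0.113]
top blue [ 328  274   61   44 2271] [357.1 295.5] mean [ 0.317 -0.248  0.008] zmax [0.001 0.03 ]
```

View pics/top_cage.png

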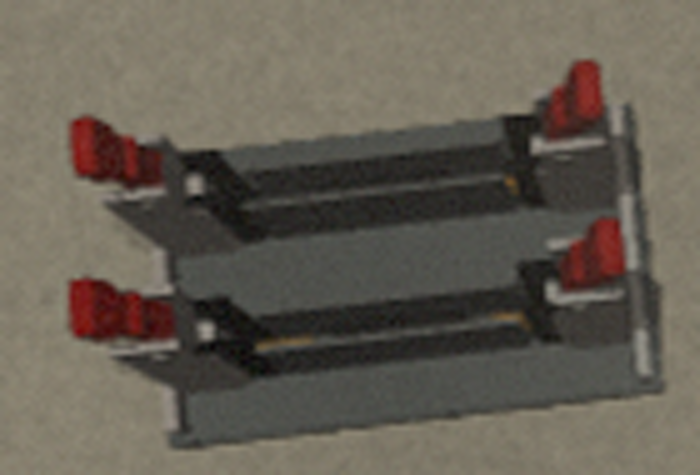

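View pics/scene_cage.png

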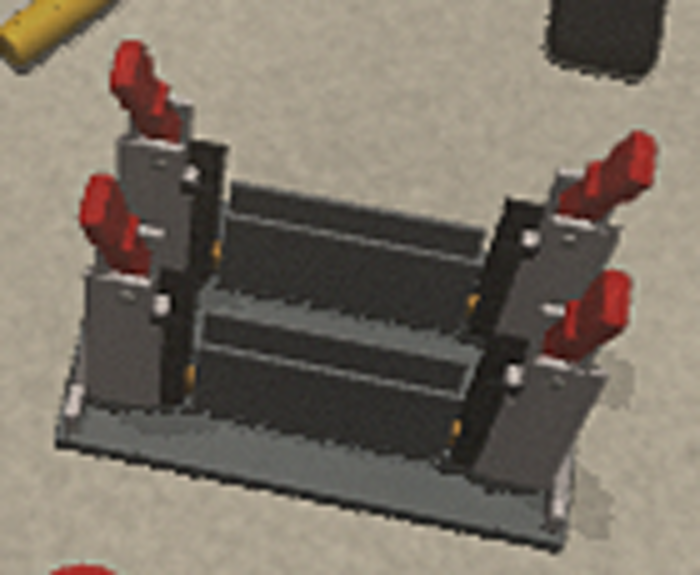

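View pics/top_stand.png

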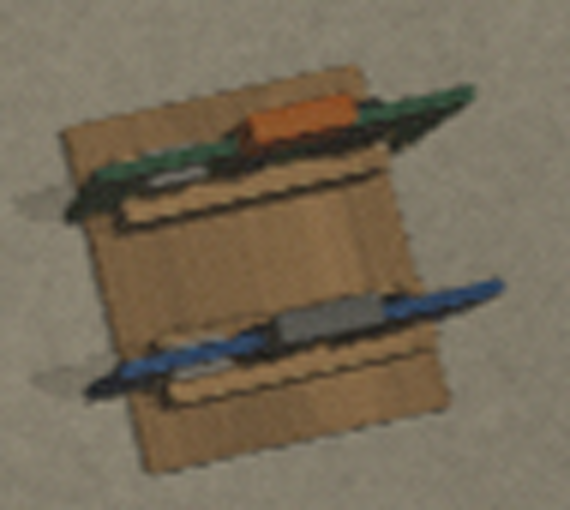

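The close-ups show both cage bays empty, all four levers leaning outward, and brass contacts visible low in the guides. The green board is in the stand's farther slot with its grip clear. Now for a precise fit of the cage pose and the board pose.

```bash
python3 - <<'E'
from h import *
d=pickle.load(open("c0.pkl","rb"))
for n,c in list(d.items()):
    P=cloud(c).reshape(-1,3); col=c["frame"].reshape(-1,3)
    q=P[(P[:,0]>0.43)&(P[:,0]<0.69)&(P[:,1]>0.02)&(P[:,1]<0.345)]
    print(n,"levels",[ (round(a/1000,3),int(((q[:,2]>a/1000)&(q[:,2]<(a+3)/1000)).sum())) for a in range(3,200,3) if ((q[:,2]>a/1000)&(q[:,2]<(a+3)/1000)).sum()>25])
    for lo,hi in ((0.005,0.013),(0.006,0.1)):
        s=q[(q[:,2]>lo)&(q[:,2]<hi)]
        print(n,lo,hi,len(s),cv2.minAreaRect(s[:,:2].astype(np.float32)))
    for nm,lo,hi in (("guide",0.105,0.118),):
        s=q[(q[:,2]>lo)&(q[:,2]<hi)]; print(n,nm,len(s))
    s=P[(P[:,0]>.4)&(P[:,0]<.63)&(P[:,1]<-.11)&(P[:,1]>-.32)&(P[:,2]>.006)&(P[:,2]<.054)]
    print("stand",cv2.minAreaRect(s[:,:2].astype(np.float32)))
E
```

```text
scene levels [(0.003, 83), (0.006, 263), (0.009, 970), (0.012, 362), (0.015, 93), (0.018, 95), (0.021, 81), (0.024, 100), (0.027, 117), (0.03, 127), (0.033, 93), (0.036, 87), (0.039, 82), (0.042, 93), (0.045, 108), (0.048, 93), (0.051, 107), (0.054, 138), (0.057, 142), (0.06, 164), (0.063, 152), (0.066, 163), (0.069, 160), (0.072, 172), (0.075, 166), (0.078, 190), (0.081, 279), (0.084, 174), (0.087, 67), (0.09, 74), (0.093, 60), (0.096, 125), (0.099, 99), (0.102, 86), (0.105, 77), (0.108, 115), (0.111, 82), (0.114, 51), (0.117, 46), (0.12, 40), (0.123, 30), (0.126, 41), (0.129, 41), (0.132, 60), (0.135, 62), (0.138, 71), (0.141, 126), (0.144, 85), (0.147, 28), (0.159, 47), (0.162, 52), (0.165, 27), (0.171, 30), (0.174, 38), (0.177, 43), (0.18, 33), (0.183, 59), (0.186, 124), (0.189, 88)]
scene 0.005 0.013 1455 ((0.5664039850234985, 0.18145427107810974), (0.1502130925655365, 0.24947123229503632), 7.026110649108887)
scene 0.006 0.1 5140 ((0.5666460394859314, 0.1815030425786972), (0.15065929293632507, 0.24946185946464539), 7.00613260269165)
scene guide 342
stand ((0.534655749797821, -0.
[... 460 characters left out ...]
084, 168), (0.087, 55), (0.09, 42), (0.093, 36), (0.096, 56), (0.099, 71), (0.102, 53), (0.105, 60), (0.108, 90), (0.111, 62), (0.132, 58), (0.135, 47), (0.138, 52), (0.141, 107), (0.144, 88), (0.159, 37), (0.162, 44), (0.165, 27), (0.171, 28), (0.174, 28), (0.177, 37), (0.18, 29), (0.183, 54), (0.186, 124), (0.189, 101)]
top 0.005 0.013 2001 ((0.5534656047821045, 0.17005200684070587), (0.3074493408203125, 0.25119999051094055), 84.64132690429688)
top 0.006 0.1 4982 ((0.5531195998191833, 0.18443292379379272), (0.27474361658096313, 0.2470206618309021), 85.60936737060547)
top guide 233
stand ((0.519663393497467, -0.2116507589817047), (0.1635856032371521, 0.15193817019462585), 8.257461547851562)
```

```bash
python3 - <<'E'
from h import *
d=pickle.load(open("c0.pkl","rb"))
def R(a): return np.array([[np.cos(a),-np.sin(a)],[np.sin(a),np.cos(a)]])
cc=np.array([.5665,.1815]);a=.1225
sa=.228
for n,c in d.items():
    P=cloud(c); h=hsv(c);H,S,V=h[...,0].astype(int),h[...,1],h[...,2]
    q=P.reshape(-1,3); L=(q[:,:2]-cc)@R(a)
    k=(abs(L[:,0])<.09)&(abs(L[:,1])<.14)
    s=q[k&(q[:,2]>.006)&(q[:,2]<.1)]
    # keep only largest blob: drop isolated
    print(n,cv2.minAreaRect(s[:,:2].astype(np.float32)), "L ext 1/99",np.round(np.nanpercentile(L[k&(q[:,2]>.006)&(q[:,2]<.1)],[.3,99.7],axis=0)*1000,1))
    # shroud tops z .081-.087
    for zlo,zhi in ((.0835,.088),(.1085,.1145),(.139,.148)):
        m=k&(q[:,2]>zlo)&(q[:,2]<zhi); l=L[m]*1000
        for nm,mm in (("near",l[:,0]<0),("far",l[:,0]>0)):
            x=l[mm]; print("  z",zlo,nm,len(x),"x pct",np.round(np.percentile(x[:,0],[3,25,50,75,97]),1),"y",np.round(np.percentile(x[:,1],[2,98]),1))
    red=(((H<5)|(H>174))&(S>150)&(V>60)).reshape(-1)
    for nm,mm in (("n",L[:,0]<0),("f",L[:,0]>0)):
        for sg in (1,-1):
            x=q[red&k&mm&(L[:,1]*sg>0)]; l=L[red&k&mm&(L[:,1]*sg>0)]*1000
            t=x[:,2]>.185
            print("  lever",nm,sg,len(x),"x",np.round(np.percentile(l[:,0],[3,97]),1),"top y",np.round(np.percentile(l[t,1],[3,97]),1),np.round(x[:,2].max(),3))
    # board
    g=((H>45)&(H<95)&(S>60))
    b=P[g&(P[...,2]>.107)&(P[...,2]<.117)&(abs(P[...,0]-.555)<.05)&(abs(P[...,1]+.21)<.12)][:,:2]
    vx,vy,x0,y0=cv2.fitLine(b.astype(np.float32),cv2.DIST_HUBER,0,.01,.01).ravel(); 
    dr=np.array([vx,vy])*np.sign(vy); t=(b-[x0,y0])@dr
    print(" board yaw",np.arctan2(-dr[0],dr[1]),"ends",np.round(np.percentile(t,[1,99]),4), "mid", np.array([x0,y0])+dr*(np.percentile(t,1)+np.percentile(t,99))/2, 'len',np.ptp(t))
    o=P[((H>=5)&(H<=14)&(S>180)&(V>70))&(P[...,2]>.139)&(abs(P[...,0]-.555)<.05)&(abs(P[...,1]+.21)<.12)]
    print(" orange",len(o),cv2.minAreaRect(o[:,:2].astype(np.float32)),np.median(o,0))
E
```

```text
scene ((0.5666460394859314, 0.1815030425786972), (0.15065929293632507, 0.24946185946464539), 7.00613260269165) L ext 1/99 [[ -48.2 -123.4]
 [  74.   122.3]]
  z 0.0835 near 126 x pct [-46.2 -43.9 -27.5 -25.2 -21.5] y [-98.3 100.2]
  z 0.0835 far 124 x pct [23.3 25.9 42.5 44.4 48.6] y [-107.4  102.7]
  z 0.1085 near 97 x pct [-48.8 -46.3 -24.5 -22.3 -20.9] y [-111.7  110.2]
  z 0.1085 far 88 x pct [21.1 23.6 45.2 47.9 49. ] y [-111.9  110.2]
  z 0.139 near 127 x pct [-49.7 -37.9 -25.7 -22.9 -20.7] y [-109.2  110.9]
  z 0.139 far 137 x pct [19.8 34.5 44.4 47.2 49.1] y [-111.8  111.8]
  lever n 1 123 x [-44.4 -23.8] top y [106.  116.1] 0.191
  lever n -1 93 x [-44.7 -24.5] top y [-118.7 -108.4] 0.191
  lever f 1 112 x [24.3 45.1] top y [100.3 110.3] 0.193
  lever f -1 105 x [24.3 45.7] top y [-116.4 -105.6] 0.192
 board yaw 0.23214419 ends [-0.0791  0.0664] mid [ 0.5549056  -0.20906065] len 0.14783118435787426
 orange 56 ((0.5548220872879028, -0.20843824744224548), (0.010161797516047955, 0.036864373832941055), 13.844388008117676) [ 0.55516436 -0.20698645  0.1426292 ]
top ((0.56502133607
[... 355 characters left out ...]
  z 0.1085 far 76 x pct [18.5 20.4 23.3 43.8 46.3] y [-107.3  108.1]
  z 0.139 near 131 x pct [-51.1 -49.  -45.6 -29.  -22.4] y [-111.4  111.5]
  z 0.139 far 111 x pct [19.  20.5 22.6 36.2 47.2] y [-111.2  111.6]
  lever n 1 162 x [-46.7 -26.1] top y [105.2 115.5] 0.194
  lever n -1 88 x [-47.3 -26.1] top y [-118.5 -108.2] 0.192
  lever f 1 106 x [22.3 43.4] top y [100.  108.4] 0.193
  lever f -1 69 x [22.8 43.2] top y [-116.1 -105.9] 0.194
 board yaw 0.22451766 ends [-0.0733  0.0693] mid [ 0.55390686 -0.20879176] len 0.14516487968166839
 orange 26 ((0.5551695227622986, -0.2102784812450409), (0.009078802540898323, 0.0329652801156044), 13.691926956176758) [ 0.55677916 -0.21175053  0.14245417]
```

Cage: centre at about (0.566, 0.181), yaw 0.123. The two cameras agree to 1.6 mm. Board grip: at about (0.5545, -0.209), yaw 0.229. Next I'll check IK and then go to the grasp.

```bash
cat >> h.py <<'E'
def ori(a,s=1):
    z=np.array([np.cos(a),np.sin(a),0])*s; y=np.array([0,0,-1.]); return np.stack([np.cross(y,z),y,z],1)
CC=np.array([.5658,.1811]);CA=.1229
BG=np.array([.5547,-.2090]);BA=.229
HP=.1673
def cg(x,y):
    c,s=np.cos(CA),np.sin(CA); return CC+np.array([c*x-s*y,s*x+c*y])
def tcp(xy,zgrasp): return [float(xy[0]),float(xy[1]),float(zgrasp+HP)]
E
python3 - <<'E'
from h import *
from bench import r, fingers, vision, monitor
for s in (1,-1):
    for nm,p,a in (("grasp",tcp(BG,.129),BA),("lift",tcp(BG,.34),BA),("bay",tcp(cg(-.035,0),.34),CA),("bayl",tcp(cg(-.035,0),.146),CA),("farhi",tcp(cg(.035,0),.28),CA),("lev",tcp(cg(-.035,.13),.16),CA),("lev",tcp(cg(.035,.13),.16),CA),("lev",tcp(cg(-.035,-.13),.16),CA)):
        q=r.inverse_kinematics(p,ori(a,s)); print(s,nm,None if q is None else np.round(q,2))
E
```

```text
1 grasp [ 0.1   0.6   0.25  2.01 -0.26  0.57  0.76]
1 lift [-0.33  0.44  0.89  1.82 -0.39  1.06  0.93]
1 bay [-0.76  0.31  0.45  1.88 -0.16  0.99 -0.12]
1 bayl [-0.61  0.54  0.27  2.08 -0.26  0.56 -0.03]
1 farhi [-0.67  0.46  0.41  1.8  -0.23  0.92 -0.04]
1 lev [-0.8   0.56  0.25  1.98 -0.22  0.64 -0.29]
1 lev [-0.74  0.62  0.25  1.83 -0.22  0.72 -0.25]
1 lev [-0.4   0.51  0.3   2.09 -0.27  0.58  0.21]
-1 grasp [-0.37  0.88  1.11  2.04 -1.04  0.93 -1.59]
-1 lift [-0.44  0.54  1.12  1.83 -0.54  1.12 -2.04]
-1 bay [ 0.33  0.48 -1.09  1.82  0.47  1.14  2.34]
-1 bayl [-0.07  0.57 -0.51  2.04  0.45  0.64  2.38]
-1 farhi [-0.07  0.48 -0.47  1.76  0.25  0.96  2.62]
-1 lev [-0.28  0.59 -0.52  1.94  0.44  0.72  2.2 ]
-1 lev [-0.25  0.66 -0.52  1.79  0.44  0.81  2.28]
-1 lev [-0.85  0.78  1.11  2.11 -0.95  0.88 -2.18]
```

```bash
python3 - <<'E'
from h import *
from bench import r, fingers, vision, monitor
r.move_l([.201,.697,.50],vel=.3)
r.move_ptp(tcp(BG,.20),ori(BA)); print(monitor.current_time(),np.round(monitor.current_eef_pos(),4))
fingers.command_gripper(.045,40)
c=vision.camera("scene"); cv2.imwrite("pics/s1.png",cv2.resize(c["frame"][100:260,80:260,::-1],None,fx=4,fy=4))
c=vision.camera("top"); cv2.imwrite("pics/t1.png",cv2.resize(c["frame"][120:270,270:430,::-1],None,fx=4,fy=4))
print(monitor.current_time(),monitor.current_ft_force())
E
```

```text
3.9917 [ 0.5551 -0.2084  0.3672]
5.0083 [-0.3742261  -0.23496219  1.15989741]
```

View pics/s1.png

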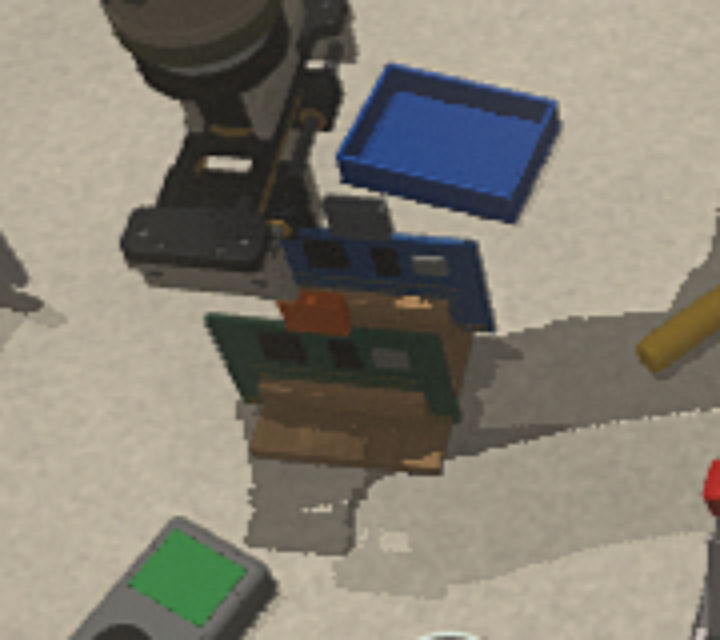

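View pics/t1.png

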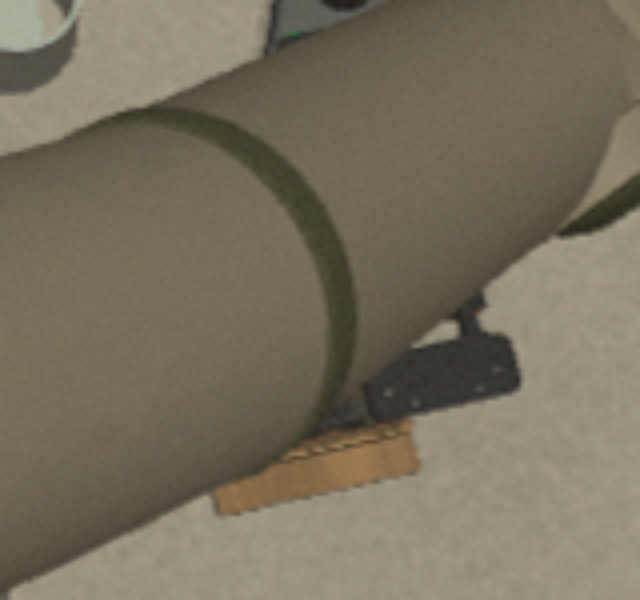

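The scene view shows the gripper over the stand, with the fingers just above the orange grip at (315,310) in the crop. The arm hides the board in the top view. Descend, grip and lift.

```bash
python3 - <<'E'
from h import *
from bench import r, fingers, vision, monitor
print(r.move_l(tcp(BG,.129),ori(BA),vel=.12,threshold=8),np.round(monitor.current_eef_pos(),4),monitor.current_ft_force())
fingers.command_gripper(.0,30)
print(monitor.current_opening(),monitor.current_ft_force(),monitor.current_time())
r.move_l(tcp(BG,.185),vel=.12)
print(monitor.current_opening(),monitor.current_ft_force(),monitor.current_time())
c=vision.camera("scene"); cv2.imwrite("pics/s2.png",cv2.resize(c["frame"][80:260,80:280,::-1],None,fx=4,fy=4)[:600])
E
```

```text
False [ 0.5548 -0.2093  0.2967] [-0.97792425  0.30374281  0.27002714]
0.011926515496450596 [0.30394364 1.07805799 2.55008549] 6.375
0.011462637074018449 [ 0.0338034   0.4630276  -3.22379466] 6.9917
```

View pics/s2.png

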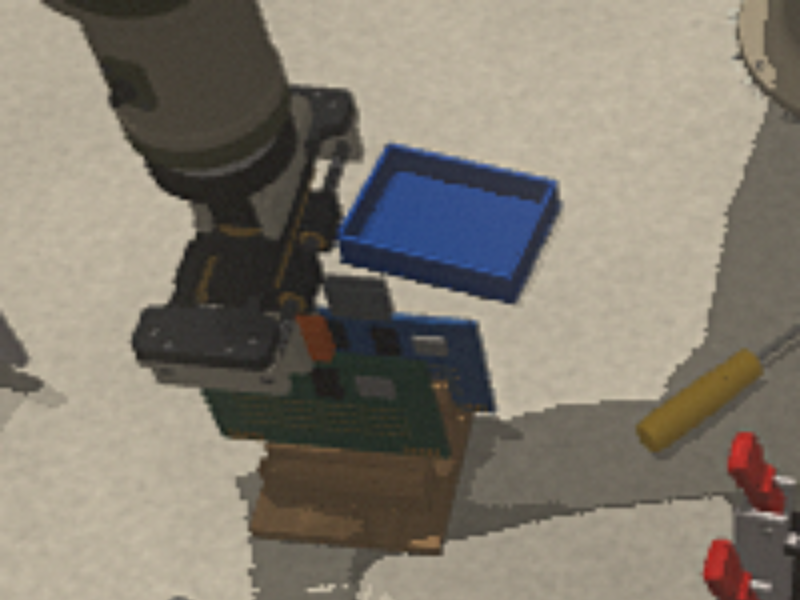

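The board is in the grip and clear of the stand (lower edge at crop row 440), and the blue board has not moved. Next I'll raise it and carry it over the near bay.

```bash
python3 - <<'E'
from h import *
from bench import r, fingers, vision, monitor
r.move_l(tcp(BG,.335),vel=.25)
r.move_l(tcp(cg(-.035,0),.335),ori(CA),vel=.25)
r.move_l(tcp(cg(-.035,0),.29),ori(CA),vel=.15)
r.hold(.2)
print(monitor.current_opening(),monitor.current_ft_force(),monitor.current_moment(),monitor.current_time(),np.round(monitor.current_eef_pos(),4),cg(-.035,0))
d={}
for n in ("scene","top"):
    d[n]=c=vision.camera(n)
pickle.dump(d,open("c2.pkl","wb"))
cv2.imwrite("pics/s3.png",cv2.resize(d["scene"]["frame"][110:310,210:410,::-1],None,fx=3,fy=3))
cv2.imwrite("pics/t3.png",cv2.resize(d["top"]["frame"][60:260,70:270,::-1],None,fx=3,fy=3))
E
```

```text
0.01173594768505738 [-0.07244575 -0.49896125 -1.87026982] [-0.02949749  0.07278874 -0.00297673] 10.1417 [0.5314 0.1766 0.4582] [0.53106399 0.17680932]
```

View pics/s3.png

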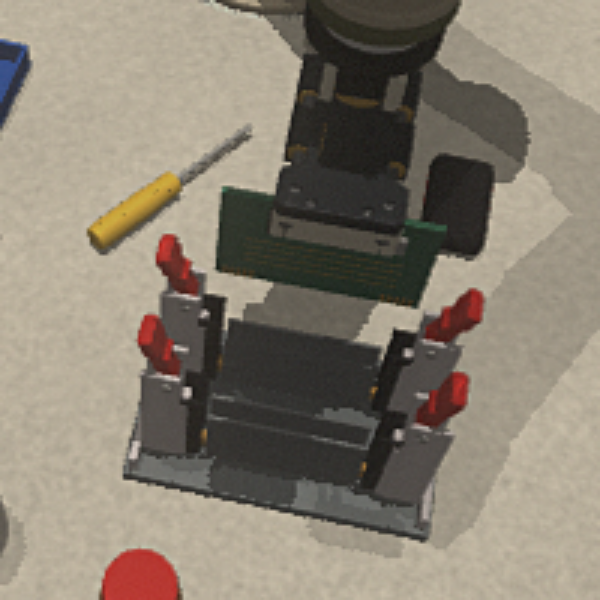

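View pics/t3.png

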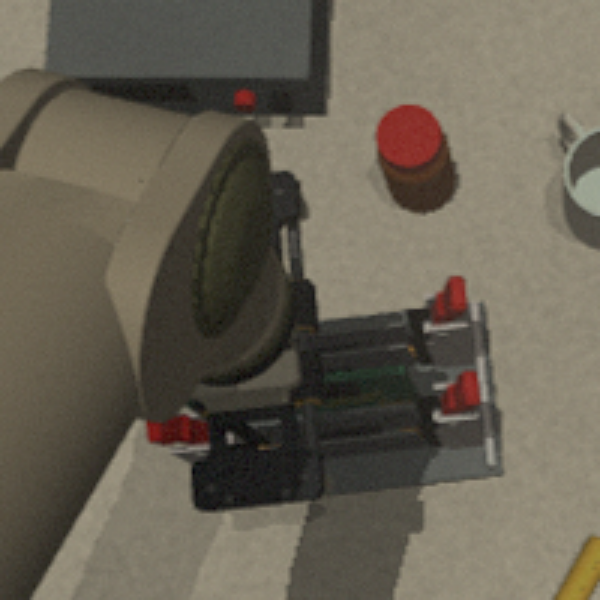

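The scene view shows the board hanging above the near bay. Its side edges are at crop columns about 220 and 445, and its lower edge runs about (218,270) to (418,305). Now I'll measure its pose in the cage frame from depth.

```bash
python3 - <<'E'
from h import *
d=pickle.load(open("c2.pkl","rb"))
c=d["scene"];P=cloud(c);h=hsv(c);H,S=h[...,0].astype(int),h[...,1]
k=(H>40)&(H<95)&(S>50)
e=np.array([.5313,.1767]) # TCP
s=P[k&(P[...,2]>.16)&(P[...,2]<.30)&(abs(P[...,0]-e[0])<.06)&(abs(P[...,1]-e[1])<.1)]
R=np.array([[np.cos(CA),-np.sin(CA)],[np.sin(CA),np.cos(CA)]])
L=np.c_[(s[:,:2]-CC)@R,s[:,2]]*1000
print(len(s),np.round(np.percentile(L,[.5,5,50,95,99.5],axis=0),1))
A=np.c_[L[:,1],L[:,2]-220,np.ones(len(L))]
w=np.linalg.lstsq(A,L[:,0],rcond=None)[0]; print("x=",w,"yaw err",-w[0],"tilt",w[1])
for z0 in (180,200,220,240,260):
    b=L[abs(L[:,2]-z0)<8]; 
    if len(b): print(z0,np.round([b[:,1].min(),b[:,1].max()],1))
E
```

```text
637 [[-37.2 -74.4 173.5]
 [-34.2 -70.  177. ]
 [-32.3  19.9 214.8]
 [-31.   70.1 272.2]
 [-30.1  73.2 273.9]]
x= [ 7.68870916e-04 -1.14887078e-02 -3.24399002e+01] yaw err -0.0007688709161388122 tilt -0.011488707779690799
180 [-73.8  72.1]
200 [-74.7  72.5]
220 [-73.5  72.6]
240 [-74.9  73.1]
260 [-73.9  74. ]
```

```bash
cat >> h.py <<'E'
OFF=.117
def down(r,monitor,xy,zb,vel,th=8):
    s=r.move_l(tcp(xy,zb+OFF),ori(CA),vel=vel,threshold=th)
    p=np.array(monitor.current_eef_pos())
    print("stop",s,"bottom",round(p[2]-HP-OFF,4),"f",np.round(monitor.current_ft_force(),1),"m",np.round(monitor.current_moment(),2),"t",round(monitor.current_time(),2),np.round(p[:2],4))
    return s
E
python3 - <<'E'
from h import *
from bench import r, fingers, vision, monitor
xy=cg(-.0345,.0007)
down(r,monitor,xy,.118,.1) 
s=down(r,monitor,xy,.095,.06) or down(r,monitor,xy,.062,.08) or down(r,monitor,xy,.045,.04)
E
```

```text
stop False bottom 0.1182 f [-0.7  0.6 -2.6] m [-0.07  0.01  0.02] t 10.94 [0.5317 0.1774]
stop False bottom 0.0948 f [ 0.7  0.3 -1.8] m [-0.06  0.03  0.03] t 11.47 [0.5315 0.1775]
stop False bottom 0.0617 f [ 0.1 -1.  -2.9] m [-0.13  0.05  0.03] t 12.04 [0.5316 0.1774]
stop False bottom 0.0449 f [-0.6  1.2 -2.4] m [ 0.04  0.15 -0.05] t 12.62 [0.5314 0.1776]
```

No stop at shutter height (55 mm), so the near bay is the open one. Continue down to the contacts.

```bash
python3 - <<'E'
from h import *
from bench import r, fingers, vision, monitor
xy=cg(-.0345,.0007)
s=down(r,monitor,xy,.034,.05) or down(r,monitor,xy,.0265,.02,6)
r.hold(.3)
print(monitor.current_ft_force(),monitor.current_opening())
d={}
for n in ("scene","top"):
    d[n]=c=vision.camera(n)
pickle.dump(d,open("c3.pkl","wb"))
cv2.imwrite("pics/s4.png",cv2.resize(d["scene"]["frame"][110:310,210:410,::-1],None,fx=3,fy=3))
E
```

```text
stop False bottom 0.0337 f [-1.1  0.1 -1.2] m [0.08 0.11 0.01] t 12.98 [0.5314 0.1776]
stop True bottom 0.0298 f [ 0.  -0.3  2. ] m [-0.01 -0.11  0.01] t 13.28 [0.5315 0.1775]
[ 1.19568612 -0.32380469  4.07485614] 0.011791812441052723
```

View pics/s4.png

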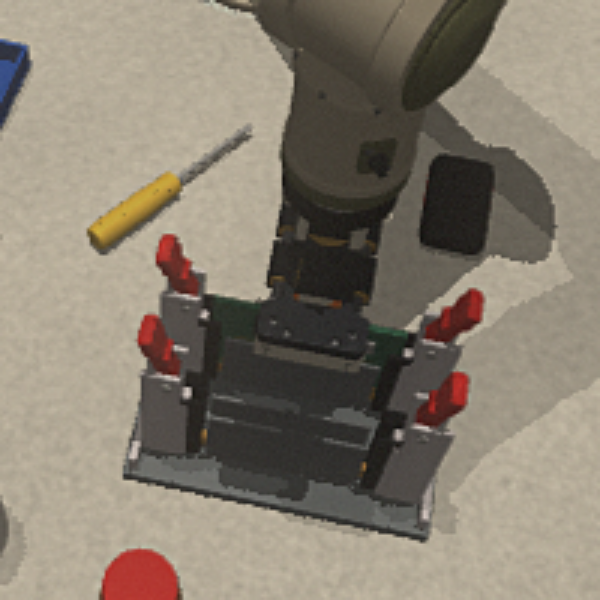

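The force stop came at a lower edge of 29.8 mm, which matches the contact height (30 mm), with the grip holding. The picture shows the board low in the near bay's guides and all levers open. Next I'll check the bracket extents, release and retract.

```bash
python3 - <<'E'
from h import *
from bench import r, fingers, vision, monitor
d=pickle.load(open("c0.pkl","rb"))
R=np.array([[np.cos(CA),-np.sin(CA)],[np.sin(CA),np.cos(CA)]])
for n,c in d.items():
    P=cloud(c).reshape(-1,3);L=np.c_[(P[:,:2]-CC)@R,P[:,2]]*1000
    for sg in (1,-1):
        b=L[(abs(L[:,0]+35)<20)&(L[:,1]*sg>60)&(L[:,1]*sg<125)&(L[:,2]>118)&(L[:,2]<149)]
        print(n,sg,len(b),np.round(np.percentile(b,[1,50,99],axis=0),1).tolist())
    h=hsv(c).reshape(-1,3);red=((h[:,0]<5)|(h[:,0]>174))&(h[:,1]>150)&(h[:,2]>60)
c=pickle.load(open("c3.pkl","rb"))["scene"];P=cloud(c);h=hsv(c)
k=(h[...,0]>40)&(h[...,0]<95)&(h[...,1]>50)
L=np.dstack([(P[...,:2]-CC)@R,P[...,2]])*1000
s=L[k&(L[...,2]>90)&(L[...,2]<150)&(abs(L[...,0]+35)<15)&(abs(L[...,1])<85)]
print(len(s),np.round(np.percentile(s,[1,50,99],axis=0),1).tolist())
for sg in (1,-1):
    b=s[s[:,1]*sg>30];print(sg,len(b),np.round(np.percentile(b[:,2],[50,95,99]),1),b[:,1].min(),b[:,1].max())
fingers.command_gripper(.04)
r.move_l(tcp(cg(-.0345,.0007),.27),ori(CA),vel=.2,threshold=8)
print(monitor.current_opening(),monitor.current_ft_force(),monitor.current_time())
E
```

```text
scene 1 155 [[-49.0, 83.9, 118.7], [-22.3, 93.0, 137.9], [-18.4, 113.3, 148.4]]
scene -1 145 [[-49.3, -112.1, 119.1], [-22.4, -93.3, 136.9], [-18.3, -83.8, 148.4]]
top 1 137 [[-52.5, 83.9, 119.3], [-43.7, 92.2, 140.7], [-21.2, 112.6, 148.1]]
top -1 91 [[-52.6, -113.2, 120.6], [-47.1, -93.0, 141.2], [-20.6, -84.2, 148.4]]
135 [[-37.2, -72.9, 91.2], [-32.9, 54.1, 121.7], [-30.6, 74.3, 130.1]]
1 83 [121.6 129.6 130.2] 46.2748474543849 74.78618405090786
-1 52 [124.2 129.5 129.9] -74.26152935171615 -38.90518037176307
0.03988468909607494 [-0.13973041 -0.72882717 -0.40195565] 15.125
```

The board's top edge is at 130 mm, level on both ends, so it is seated on the contacts. The gripper is clear. Now swing the left lever in most of the way.

```bash
cat >> h.py <<'E'
TIP=.0187
def tippos(y,ztip): return tcp(cg(-.035,y),ztip+TIP)
def arc(th,sg,s=.048,hw=.0075,t=.006):
    y=.094-s*np.sin(th)+t*np.cos(th)+hw; z=.1325+s*np.cos(th)+t*np.sin(th)
    return tippos(sg*y,z)
def st(monitor,l):
    print(l,"f",np.round(monitor.current_ft_force(),1),"m",np.round(monitor.current_moment(),2),"t",round(monitor.current_time(),2),"tipz",round(monitor.current_eef_pos()[2]-HP-TIP,4))
E
cat > lev.py <<'E'
from h import *
from bench import r, fingers, vision, monitor
def swing(sg,ths,th=25):
    r.move_l(tippos(sg*.150,.215),ori(CA),vel=.25,threshold=15)
    r.move_l(tippos(sg*.150,.172),vel=.15,threshold=8)
    s=r.move_l(tippos(sg*(.094+.006+.0075),.172),vel=.1,threshold=15); st(monitor,("sweep",s))
    if s: return s
    for a in ths:
        s=r.move_l(arc(a,sg),vel=.1,threshold=th); st(monitor,(a,s))
        if s: return s
def snap(i):
    d={n:vision.camera(n) for n in ("scene","top")}
    pickle.dump(d,open(f"c{i}.pkl","wb"))
    cv2.imwrite(f"pics/s{i}.png",cv2.resize(d["scene"]["frame"][110:310,210:410,::-1],None,fx=3,fy=3))
    cv2.imwrite(f"pics/t{i}.png",cv2.resize(d["top"]["frame"][100:260,90:290,::-1],None,fx=3,fy=3))
E
python3 - <<'E'
from lev import *
fingers.command_gripper(0,20)
swing(1,[.3,.6,.9,1.1,1.25])
snap(5)
E
```

```text
('sweep', False) f [-0.2  0.4  0.4] m [-0.05  0.07  0.  ] t 17.69 tipz 0.1722
(0.3, False) f [ 0.3  1.  -0.3] m [-0.07  0.09 -0.04] t 18.01 tipz 0.1806
(0.6, False) f [-0.1  0.6  0.2] m [-0.04  0.07  0.03] t 18.3 tipz 0.1754
(0.9, False) f [-0.8  0.3  1.3] m [-0.09  0.09 -0.01] t 18.59 tipz 0.1669
(1.1, False) f [-1.5  0.  -0. ] m [-0.09  0.05 -0.01] t 18.84 tipz 0.1595
(1.25, False) f [ 0.2 -0.6 -0.5] m [-0.1   0.03  0.04] t 19.09 tipz 0.1531
```

View pics/s5.png

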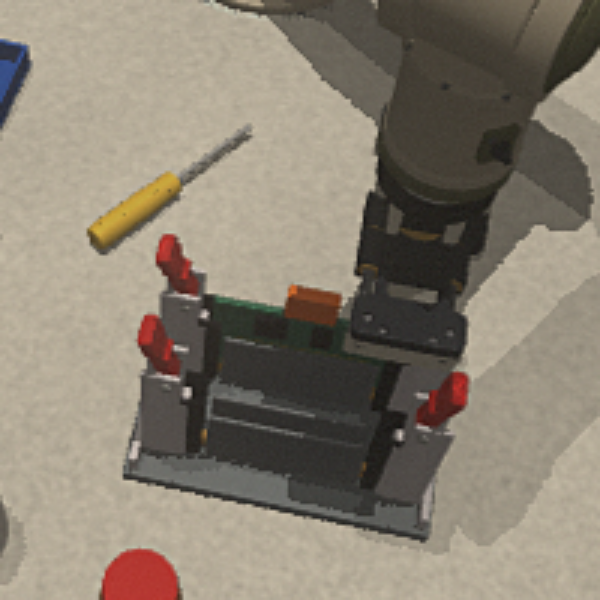

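The near-left lever is hidden behind the gripper, at about crop (400,330), and no longer stands in its open position. The board is undisturbed. Next is the right lever.

```bash
python3 - <<'E'
from lev import *
p=monitor.current_eef_pos()
r.move_l([float(p[0]),float(p[1]),.215+TIP+HP],vel=.2)
s=swing(-1,[.3,.6,.9,1.1,1.25])
p=monitor.current_eef_pos()
r.move_l([float(p[0]),float(p[1]),.24+TIP+HP],vel=.2)
snap(6)
E
```

```text
('sweep', False) f [0.4 0.7 1.5] m [-0.06  0.08  0.09] t 21.64 tipz 0.1723
(0.3, False) f [-0.5  0.6  0.3] m [-0.05  0.03 -0.05] t 21.96 tipz 0.1802
(0.6, False) f [ 0.7  0.7 -0.5] m [-0.19  0.04  0.  ] t 22.25 tipz 0.175
(0.9, False) f [ 0.1  0.3 -0.1] m [-0.07 -0.01 -0.03] t 22.54 tipz 0.1664
(1.1, False) f [ 0.1 -0.4 -0.2] m [-0.08  0.04 -0.  ] t 22.79 tipz 0.1591
(1.25, False) f [ 0.4  0.1 -0.2] m [-0.05  0.04 -0.  ] t 23.04 tipz 0.1529
```

View pics/s6.png

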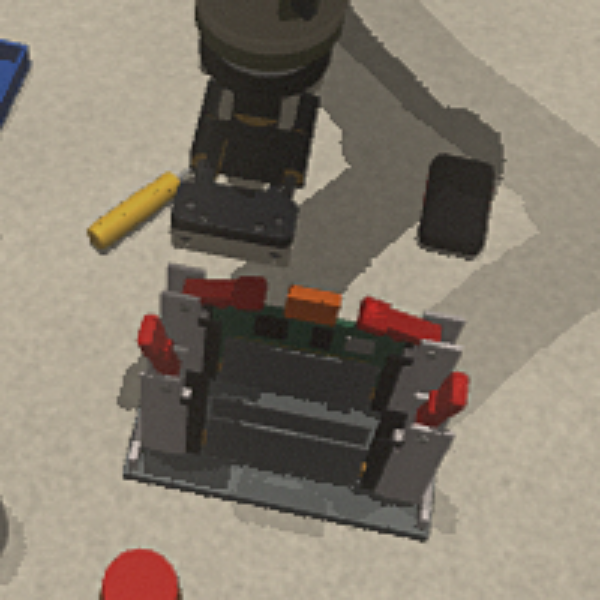

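Both near-bay levers now lie inward over the board's top edge, at crop (228,292) and (400,320), not yet pressed flat. Now press each one down, right first.

```bash
python3 - <<'E'
from lev import *
def press(sg,zend):
    r.move_l(tippos(sg*.046,.165),ori(CA),vel=.15,threshold=15); st(monitor,"over")
    s=r.move_l(tippos(sg*.046,zend),vel=.03,threshold=30); st(monitor,("press",s))
    r.hold(.2); st(monitor,"held")
    r.move_l(tippos(sg*.046,.175),vel=.1)
press(-1,.1375)
r.move_l(tippos(.046,.175),vel=.2,threshold=10)
press(1,.1375)
r.move_l(tippos(.046,.30),vel=.25)
r.move_l(tippos(.16,.30),vel=.25)
snap(7)
print(monitor.current_time())
E
```

```text
over f [-0.3  0.1  0.1] m [-0.07  0.08  0.02] t 24.38 tipz 0.1652
('press', True) f [-3.3  0.8 13. ] m [ 0.17  0.73 -0.05] t 25.29 tipz 0.1388
held f [-2.8  1.3 12.7] m [ 0.12  0.71 -0.03] t 25.49 tipz 0.1388
over f [-0.4 -0.7  0.2] m [-0.03  0.08  0.  ] t 26.87 tipz 0.1646
('press', False) f [-4.1 -4.5 19.5] m [-1.03  1.09 -0.02] t 27.93 tipz 0.1386
held f [-4.1 -4.4 20.3] m [-0.98  1.07  0.04] t 28.13 tipz 0.1386
30.0167
```

View pics/s7.png

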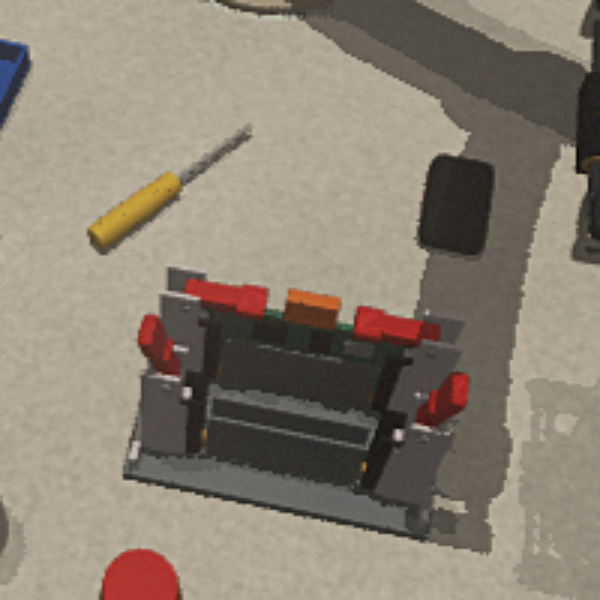

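View pics/t7.png

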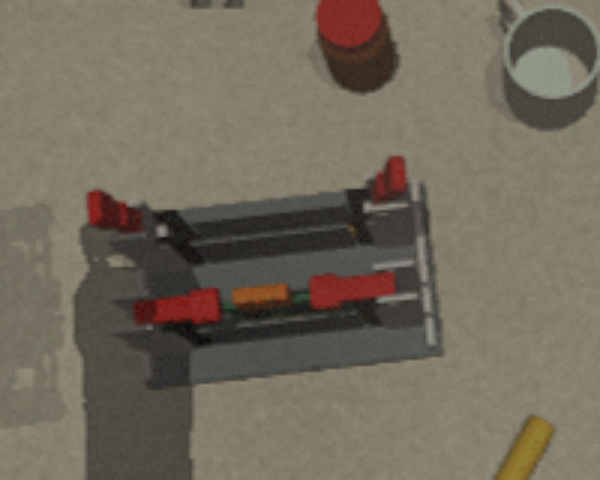

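Both near levers now look flat on either side of the grip, at (228,298) and (398,325) in the scene crop. Check their slope, the grip height and the bystanders numerically.

```bash
python3 - <<'E'
from h import *
R=np.array([[np.cos(CA),-np.sin(CA)],[np.sin(CA),np.cos(CA)]])
for f in ("c6.pkl","c7.pkl"):
  d=pickle.load(open(f,"rb"))
  for n,c in d.items():
    P=cloud(c);h=hsv(c);H,S,V=h[...,0].astype(int),h[...,1],h[...,2]
    L=np.dstack([(P[...,:2]-CC)@R,P[...,2]])*1000
    red=((H<5)|(H>174))&(S>150)&(V>50); near=abs(L[...,0]+35)<16
    for sg in (1,-1):
        out=[]
        for a,b in ((34,44),(44,54),(54,64),(64,76),(76,88)):
            s=L[red&near&(L[...,1]*sg>a)&(L[...,1]*sg<b)&(L[...,2]>110)&(L[...,2]<190)]
            out.append(round(float(np.percentile(s[:,2],80)),1) if len(s)>4 else None)
        print(f,n,sg,out)
    o=L[(H>=5)&(H<=14)&(S>170)&(V>70)&near&(abs(L[...,1])<26)&(L[...,2]>120)]
    if len(o): print(f,n,"grip top",np.round(np.percentile(o[:,2],[50,80,90,97]),1),"y",np.round(np.percentile(o[:,1],[2,98]),1),'x',np.round(np.percentile(o[o[:,2]>np.percentile(o[:,2],70),0],[3,97]),1))
E
python3 - <<'E'
import sys; sys.path.insert(0,'.')
from h import *
a=pickle.load(open("c0.pkl","rb"))["top"];b=pickle.load(open("c7.pkl","rb"))["top"]
df=abs(cloud(a)[...,2]-cloud(b)[...,2])>.01
n,l,s,c=cv2.connectedComponentsWithStats(df.astype(np.uint8))
print([(s[i].tolist()) for i in range(1,n) if s[i,4]>25])
E
```

```text
c6.pkl scene 1 [153.9, 151.7, 148.7, 144.9, 142.1]
c6.pkl scene -1 [153.5, 151.8, 149.6, 145.4, 142.3]
c6.pkl scene grip top [157.9 160.6 161.3 162.2] y [-18.1  17.7] x [-38.9 -28.4]
c6.pkl top 1 [152.9, None, None, None, None]
c6.pkl top -1 [None, None, None, None, 142.7]
c6.pkl top grip top [160.6 160.9 161.5 162.3] y [ 3. 10.] x [-40.8 -37.4]
c7.pkl scene 1 [138.4, 138.7, 138.3, 138.5, 138.2]
c7.pkl scene -1 [139.0, 138.8, 138.5, 138.6, 138.9]
c7.pkl scene grip top [154.1 155.5 156.1 156.5] y [-18.2  17.8] x [-38.  -28.8]
c7.pkl top 1 [139.5, 139.6, 139.4, 138.8, 139.3]
c7.pkl top -1 [139.9, 139.9, 140.2, 139.1, 139.2]
c7.pkl top grip top [154.9 156.7 158.  158.8] y [-19.   17.4] x [-40.6 -31.6]
[[0, 97, 84, 144, 7427], [218, 184, 12, 14, 126], [310, 184, 69, 23, 506], [138, 191, 79, 19, 801], [118, 196, 18, 13, 182]]
```

Both levers measure flat: their tops are at 138–140 mm along the whole length. The grip top dropped from about 162 to 156 mm, which is home height. Only the arm, the green board and the near bay changed in the depth picture, and the gripper is clear. Handing in.

```bash
python3 - <<'E'
from bench import r, monitor
print(monitor.current_time(),monitor.current_ft_force(),abs(monitor.current_qvel()).max()); r.close_job()
E
```

```text
30.0167 [-0.79289779  0.58774205 -0.69615287] 0.010507480602739528
the job is handed in; nothing more can be done
```

The green board is fully home in the near bay with both of that bay's red levers flat, and I handed the job in at 30 s of the 67 s allowed; no verdict is reported.

- **Insertion:** I took the board by its orange grip and lowered it down the near bay. It passed shutter height without resistance, so that bay's shutter is the sprung one and the far bay was never tried. It stopped by force at a lower edge of 29.8 mm, which is the contact height, while still gripped and with the levers open.
- **Levers:** After letting go, I swung both levers in and pressed them down, reading about 13 N at the right lever and 20 N at the left. The right press ended on its force limit, but at the flat height of about 138.8 mm.
- **Last checks:** Lever tops measure level at about 138.5 mm in the scene camera. The top camera reads about 1 mm higher, within its calibration. The grip top fell from about 162 to 156 mm, which is home height.
- **Everything else:** A before-and-after depth comparison from the top camera showed changes only at the arm, the green board and the near bay. The blue board and the other items in view stayed where they were, and the gripper was clear of everything. No check failed.

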